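# Ready the carat balance for weighing

## Robot

A 6-joint arm with a two-finger parallel gripper is mounted at the origin on the work surface; the furniture and walls round the work are solid. World frame = base frame: x ahead of the robot, y to its left, z up, the work surface at z = 0. Lengths are in m, angles in degrees, forces in N, time in s.
With the tool pointing down it reaches from about 0.375 to 0.9 m from the base axis. Payload 3.1 kg.
Tool frame: the origin (TCP) lies midway between the tips of the shut fingers; the grasp point (between the pads) lies 19 mm behind it; z points along the fingers, y is the line along which they close (so a half turn about z gives the same grasp; the last joint's range is limited). The gripper opens to 87 mm and grips with 3 to 60 N. Pads are 19 mm wide; open, the fingers measure 117 mm over their backs; the gripper's body (75 mm by 190 mm) begins 51 mm behind the grasp point.
Start: joints at [62.366, 30.224, 82.088, -0, 67.689, -10.227], TCP at [0.187, 0.596, 0.223] pointing down, gripper open.
Joint ranges: [-176.69, 176.69], [-43.24, 126.21], [12.49, 139.97], [-82, 262], [0, 151.66], [-163.58, 163.58]. Speed limits (degrees/s): [159.86, 159.86, 180, 180, 180, 180].

## Interface

Orientations are given as [roll, pitch, yaw] about the fixed x, y, z axes, in that order (R = Rz(yaw) Ry(pitch) Rx(roll)).
In Python, from plant import arm gives the robot as it stands.
- The arm moves only by the tool step_arm, never from a script. Its argument "steps" is a list of rows, each a list of 3 entries, a list of its own where there are three numbers: the turn, a rotation vector about the tool's x, y, z in rad, then the shift along the tool's x, y, z in m, then the opening, from -1 (shut) to 1 (fully open), so that 0 is half open. A call has exactly 10 rows; each row shifts and turns the commanded pose from where the row before left it, along the tool's axes as they then stand; what a row does not reach is not made up. A row lasts 1/8 s, in which the tool goes at most 62.5 mm and 10.7 degrees, less where a joint would pass 70% of its speed; a pose out of reach is approached as far as the arm can. A call is refused whole if a number of a shift passes 0.0625 or a number of a turn 0.188, either way. A call with a gripper value outside its range is refused whole. The fingers move at their own pace and stop on an object; "grip_force" is the grip in N (left out, the last holds). Time passes only in rows, so rows that do not move let the fingers close, or fill a call up. It gives the time, the measured TCP pose, the force, the opening and the grip force at its end, in the units of the state.
- arm.state(): the state, without advancing time (a new reading comes with each control period).
- arm.camera(name): name is "side" or "top" or "wrist"; returns a dict with "color" (420x560x3 uint8, red, green, blue), "z_map" (420x560 float32, m along the optical axis (not along the pixel's ray), 0 where there is no reading), "mtx" (3x3 intrinsics, pixels), "k1" (the pictures are not rectified: a ray, as slopes to the right and down, at radius r is drawn at 1 + k1 r^2 times it, then the intrinsics apply), "origin" and "attitude" of the camera in the world. Camera axes: x right, y up, looking along -z (the intrinsics and any distortion apply to the point x, -y, -z); pixel columns grow to the right and rows downward; lengths in m; the calibration is good to about 2 mm. A picture is of the moment at which its call begins.
- arm.sign_off(): hands the job in; it is judged then, once.
The state is a dict: "time": time; "joint_positions": joint angles; "qvel": joint speeds; "effort": joint torques, N m; "eef_pos": TCP position; "tcp_rot": TCP orientation; "wrist_force": force on the tool from outside, world axes, zero at the start; "ft_torque": the same for the moment, N m; "opening": opening from 0.0 (shut) to 1.0 (fully open); "finger_force": force on a finger pad.
Only numpy, scipy, OpenCV 4.12 (cv2) and the standard library are available. Lean on these libraries where they do the work, as an engineer would, in place of code of your own. Each camera call takes 0.05 s, during which the arm holds its last target. There are 200 camera calls.

## Task

Get the carat balance ready for the next stone, with the empty brass bowl left standing on its pan: with the fingertips push the raised draught shield down until its front catch clicks and it stays fully shut, then press the orange power key right down and let it up, and last press the blue tare key right down and let it up. Only press and push: press no key while the shield is open, leave the grey key alone, and do not pick up, tip or push away the balance or its bowl. Leave the blue-stone jar, the tweezers and the red-brown palm stone beside it where they lie.

Things in the scene. Friction and masses are not known exactly. Their poses are not given: they have to be found in the camera images.
- balance: Carat balance, pale housing 180 mm deep (its x), 130 mm wide (its y), 34 mm high, 1.3 kg, loose on rubber feet. Origin: centre of its underside. Its -x axis points out of the front, where the keys are; its y axis points from the tare key to the power key. Behind the keys (x -24 to +84, y -58 to +58 mm) stands the clear-walled weighing chamber, walls 73 mm high, its top closed by the shield.
- shield (a joint): Angle (rad) of the flat clear draught shield over the chamber: 0 shut and level, grows as its front edge rises (to 1.15). A weak spring (0.05 N m near shut) lifts it to about 0.65 if let go uncaught. In the last 10 mm at the front edge a hook bar pushes a spring catch aside, about 5 N downward there, double at mid lid; the catch then snaps over the bar and the lid stays at about 0.01.
- shield_hinge (a point): Middle of the shield's hinge axis, which runs along the balance's y; 86 mm behind and 75 mm above the balance's origin. The lid's upper face lies 5 mm above this axis when shut. Axes as the balance.
- shield_pad (a point): Middle of the ribbed thumb strip on the shield's upper face, near its front edge: 107 mm from the hinge axis. The lid is 118 mm wide, 6 mm thick; its front edge is 120 mm from the hinge. Moves with the lid; its z axis is the outward normal of the upper face, its -x axis points to the front edge.
- power_key_top (a point): Top centre of the orange power key (white ring-and-bar symbol), on the front at the balance's +y side. Cap 20 mm (x) x 24 mm (y), 8 mm above the housing; goes straight down 4 mm against a spring (1 N at first, 3 N at the bottom) and springs back. Neighbouring key centres are 42 mm apart. Axes as the balance.
- power_key (a joint): How far the power key is pressed (m): 0 up, 0.004 fully down.
- tare_key_top (a point): Top centre of the blue tare key (two arrows pointing at a bar), on the front at the balance's -y side; size, travel and spring as the power key.
- tare_key (a joint): How far the tare key is pressed (m): 0 up, 0.004 fully down.
- mode_key (a joint): How far the grey mode key, midway between the other two and like them, is pressed (m). Not to be pressed.
- pan_centre (a point): Centre of the top of the steel weighing pan (62 mm across), in the chamber, 30 mm behind the balance's centre and 42 mm up.
- bowl_centre (a point): Centre, half-way up, of the loose brass weighing bowl on the pan: 50 mm across, 15 mm high.
- blue_jar_centre (a point): Centre of a small round black jar with a blue stone under its clear top, 33 mm across, 22 mm high; not to be disturbed.
- tweezers_centre (a point): Centre of the steel gem tweezers lying on the table, 167 mm long (its y), 15 mm wide, 8 mm high; not to be disturbed.
- jasper_stone_centre (a point): Centre of a polished red-brown palm stone, 48 x 35 x 24 mm; not to be disturbed.
There are look-alikes about, which are no part of the job. Of the things that look like the part that bears bowl_centre, the smaller one is meant.

How it is judged:
By the outcome, as a careful person would: the job done as asked, in the order asked, and still so for the second after the job is handed in, with the robot touching nothing.
It also fails if it takes over 51 s, if anything falls off the work surface, if the arm or the gripper's body presses on something with over 40 N, if the wrist force passes 120 N, or if a joint passes its speed limit or range.

## Working session

There is one attempt and no reset: what is moved stays moved. The work goes in short steps, Python scripts to look and compute and a tool call to move; the robot and the scene stay as the last step left them, time stands still between calls to the robot, and variables do not carry over. Pictures are saved under pics/ and viewed, at most 10 in all, crops included, and the job is handed in when it is done.

Besides the shell and the picture viewer there is one more tool, called after "Request:" by a JSON object that holds its "name" and its "arguments", one argument or row to a line. step_arm: Moves the arm, as the interface text tells. Its arguments: {"type":"object","properties":{"steps":{"type":"array","items":{"type":"array"}},"grip_force":{"type":"number"}},"required":["steps"]}

```bash
ls; mkdir -p pics; cat > h.py <<'E'
import numpy as np, cv2
from scipy.spatial.transform import Rotation as R
def pts(c):
    h,w=c["z_map"].shape; K=np.array(c["mtx"]); k=c["k1"]
    u,v=np.meshgrid(np.arange(w),np.arange(h))
    n=cv2.undistortPoints(np.stack([u,v],-1).reshape(-1,1,2).astype(np.float64),K,np.array([k,0,0,0,0.])).reshape(h,w,2)
    z=c["z_map"]; P=np.stack([n[...,0]*z,-n[...,1]*z,-z],-1)
    A=np.array(c["attitude"])
    if A.shape==(3,): A=R.from_euler('xyz',A,degrees=True).as_matrix()
    elif A.shape==(4,): A=R.from_quat(A).as_matrix()
    return P@A.T+np.array(c["origin"])
E
python3 - <<'E'
from plant import arm
import numpy as np,cv2
for n in ["top","side"]:
    c=arm.camera(n); np.save(f"{n}.npy",c,allow_pickle=True)
    cv2.imwrite(f"pics/{n}0.png",c["color"][...,::-1]); print(n,c["origin"],c["attitude"],c["mtx"],c["k1"])
print(arm.state())
E
```

```text
pics
top [0.4211248  0.05873339 0.95526483] [  2.70391325   0.6518749  -90.07307474] [[384.13717577   0.         277.95422206]
 [  0.         384.13717577 208.11117238]
 [  0.           0.           1.        ]] 0.03110627054594379
side [ 0.18912223 -0.65944438  0.48544698] [ 62.26593551   0.76892416 -21.62905716] [[479.39534752   0.         269.38786499]
 [  0.         479.39534752 204.5835734 ]
 [  0.           0.           1.        ]] -0.14215880166097108
{'time': 0.1, 'joint_positions': array([ 6.23661770e+01,  3.02738560e+01,  8.21522284e+01, -4.88798059e-04,
        6.76903705e+01, -1.02268677e+01]), 'qvel': array([-0.04874553, -0.08710118, -0.17108909, -0.07203981,  0.03905802,
        0.0784828 ]), 'effort': array([-5.31672358e-04, -4.40989602e+01, -1.77148962e+01,  6.34513074e-02,
        5.34246094e-02, -4.39819803e-05]), 'eef_pos': array([0.186615  , 0.59576115, 0.22164951]), 'tcp_rot': array([-1.79885315e+02, -2.02314693e-02,  1.62593210e+02]), 'wrist_force': array([ 0.32318313,  0.43628153, -0.22467732]), 'ft_torque': array([-0.05076882,  0.04373452,  0.07042323]), 'finger_force': 0.0, 'opening': 1.00327537539073}
```

View pics/top0.png

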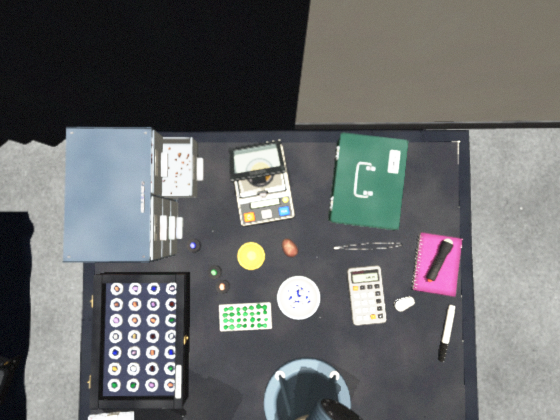

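View pics/side0.png

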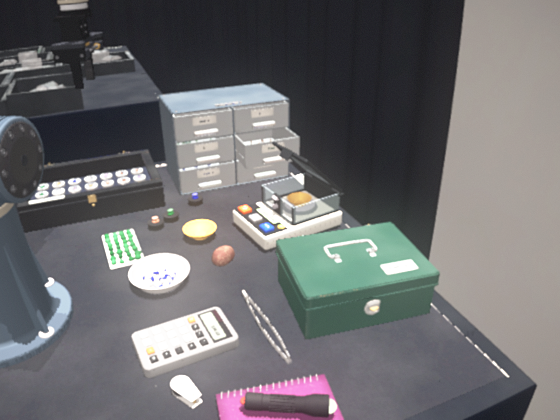

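The top view shows the balance at about (263,190), with its orange key at (249,217), grey key at about (267,214) and blue key at (285,211). The raised shield's edge is near (257,148). The look-alikes are the calculator's keys (367,295), the yellow dish (251,256) as a second bowl, and the stone-tray key-like dots. By the description I choose the keys on the balance housing, and I'll check them in a crop.

```bash
python3 - <<'E'
import numpy as np,cv2
from h import pts
c=np.load("top.npy",allow_pickle=True).item(); P=pts(c)
im=cv2.resize(c["color"][125:235,215:315][...,::-1],None,fx=5,fy=5,interpolation=cv2.INTER_CUBIC)
s=np.load("side.npy",allow_pickle=True).item(); Q=pts(s)
i2=cv2.resize(s["color"][135:250,225:350][...,::-1],None,fx=3,fy=3,interpolation=cv2.INTER_CUBIC)
cv2.imwrite("pics/crop.png",np.hstack([np.pad(im,((0,0),(0,0),(0,0))),np.pad(i2,((0,550-345),(0,800-500-375 if 800-500-375>0 else 0),(0,0)))])[:, :800])
np.set_printoptions(precision=4,suppress=True)
for n,(I,X) in {"top":(c,P),"side":(s,Q)}.items():
    hsv=cv2.cvtColor(I["color"],cv2.COLOR_RGB2HSV)
    near=(X[...,0]>0.42)&(X[...,0]<.56)&(abs(X[...,1]-.09)<.12)&(X[...,2]>.03)&(X[...,2]<.05)
    for nm,(a,b) in {"orange":(5,22),"blue":(95,125)}.items():
        m=near&(hsv[...,0]>=a)&(hsv[...,0]<=b)&(hsv[...,1]>150)&(hsv[...,2]>90)
        v,u=np.nonzero(m); print(n,nm,m.sum(),u.mean(),v.mean(),X[m].mean(0),np.median(X[m],0), X[m].min(0),X[m].max(0))
    m=(X[...,0]>.42)&(X[...,0]<.72)&(abs(X[...,1]-.09)<.1)&(X[...,2]>.02)&(X[...,2]<.042); 
    v,u=np.nonzero(m); print("housing",X[m].min(0),X[m].max(0))
    p=X[m][:,:2].astype(np.float32); r=cv2.minAreaRect(p); print(r, cv2.boxPoints(r))
for q in [(212,240),(215,250),(148,257),(150,235),(150,280),(160,258),(172,240),(175,262),(185,262)]: print(q,P[q])
E
```

```text
top orange 15 249.46666666666667 217.13333333333333 [0.443  0.1372 0.038 ] [0.441  0.1407 0.0381] [0.4338 0.1266 0.0337] [0.453  0.1499 0.0424]
top blue 3 287.0 213.66666666666666 [0.4511 0.0475 0.0397] [0.4503 0.0476 0.0402] [0.4503 0.0452 0.0385] [0.4527 0.0499 0.0406]
housing [0.4243 0.0328 0.0202] [0.6181 0.1762 0.042 ]
((0.5201895236968994, 0.1100483387708664), (0.1776757389307022, 0.1300058364868164), 9.62061595916748) [[0.4217 0.1593]
 [0.4435 0.0311]
 [0.6186 0.0608]
 [0.5969 0.189 ]]
side orange 28 244.14285714285714 211.10714285714286 [0.4414 0.1271 0.0384] [0.4391 0.1241 0.0389] [0.4333 0.12   0.035 ] [0.4545 0.1427 0.0411]
side blue 12 267.1666666666667 229.16666666666666 [0.457  0.0433 0.0396] [0.4558 0.0422 0.0398] [0.4482 0.0378 0.0378] [0.4681 0.0523 0.0416]
housing [0.4241 0.0254 0.02  ] [0.6196 0.1756 0.042 ]
((0.5209159255027771, 0.10283979028463364), (0.17896752059459686, 0.12974944710731506), 10.08226490020752) [[0.4215 0.151 ]
 [0.4442 0.0233]
 [0.6204 0.0546]
 [0.5977 0.1824]]
(212, 240) [0.4554 0.1603 0.0347]
(215, 250) [0.448  0.1356 0.0418]
(148, 257) [0.5998 0.1163 0.0851]
(150, 235) [0.5953 0.1665 0.0854]
(150, 280) [0.5904 0.0636 0.1084]
(160, 258) [0.5663 0.1118 0.1194]
(172, 240) [0.5364 0.1485 0.1438]
(175, 262) [0.5275 0.1008 0.1618]
(185, 262) [0.5202 0.1074 0.0365]
```

View pics/crop.png

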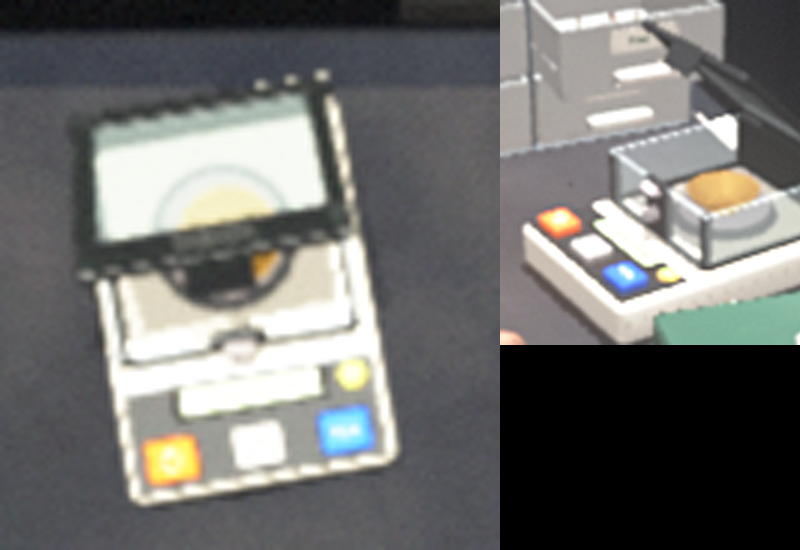

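The crop confirms the balance: orange power key at its left front, grey in the middle, blue tare key on the right, and a small yellow level bubble behind the tare key. The brass bowl is in the chamber under the raised lid. Next I'll check the obstacles and the lid angle.

```bash
python3 - <<'E'
import numpy as np
from h import pts
np.set_printoptions(precision=3,suppress=True)
c=np.load("top.npy",allow_pickle=True).item(); P=pts(c); ok=c["z_map"]>0
def box(n,r):
    X=P[r[0]:r[1],r[2]:r[3]]; X=X[ok[r[0]:r[1],r[2]:r[3]]&(X[...,2]>.03)]; print(n,np.percentile(X,1,0),np.percentile(X,99,0))
box("cab",(120,265,60,206)); box("case",(130,230,328,410)); box("tray",(270,410,88,186))
X=P[140:182,228:288].reshape(-1,3); o=np.array([.5205,.1065,0]); y=np.radians(9.8)
B=(X-o)@np.array([[np.cos(y),-np.sin(y),0],[np.sin(y),np.cos(y),0],[0,0,1]])
m=(B[:,2]>.095)&(abs(B[:,1])<.06); b=B[m]
p=np.polyfit(b[:,0],b[:,2],1); print(p,np.arctan(-p[0]),m.sum(),b.min(0),b.max(0),"z at hinge",np.polyval(p,.086))
E
```

```text
cab [0.354 0.256 0.064] [0.618 0.489 0.197]
case [ 0.419 -0.22   0.051] [ 0.63  -0.055  0.083]
tray [0.012 0.286 0.035] [0.31  0.496 0.064]
[-2.387  0.216] 1.1740369595690434 1462 [-0.106 -0.056  0.095] [0.075 0.06  0.955] z at hinge 0.011030223760675917
```

Request:
{"name": "step_arm", "arguments": {
  "steps": [
    [[0, 0, 0], [0, -0.04, -0.03], -1],
    [[0, 0, 0], [-0.017, -0.056, -0.02], -1],
    [[0, 0, 0], [-0.017, -0.056, -0.02], -1],
    [[0, 0, 0], [-0.03, -0.05, -0.01], -1],
    [[0, 0, 0], [-0.045, -0.04, 0], -1],
    [[0, 0, 0], [-0.045, -0.04, 0], -1],
    [[0, 0, 0], [0, 0, 0], -1],
    [[0, 0, -0.158], [0, 0, 0], -1],
    [[0, 0, -0.158], [0, 0, 0], -1],
    [[0, 0, -0.158], [0, 0, 0], -1]
  ]
}}

```text
time: 1.35
eef_pos: [0.2487, 0.2819, 0.3023]
tcp_rot: [180.0, -0.1, -169.9]
wrist_force: [0.0, 0.3, 1.4]
opening: 0.021
finger_force: 0.0
```

Request:
{"name": "step_arm", "arguments": {
  "steps": [
    [[0, 0, 0], [-0.05, -0.02, 0], -1],
    [[0, 0, 0], [-0.05, -0.03, 0], -1],
    [[0, 0, 0], [-0.03, -0.05, 0], -1],
    [[0, 0, 0], [-0.016, -0.055, 0], -1],
    [[0, 0, 0], [0, -0.053, 0], -1],
    [[0, 0, 0], [0, 0, 0], -1],
    [[0, 0, 0], [0, 0, 0], -1],
    [[0, 0, 0], [0, 0, 0], -1],
    [[0, 0, 0], [0, 0, 0], -1],
    [[0, 0, 0], [0, 0, 0], -1]
  ]
}}

```text
time: 2.6
eef_pos: [0.4284, 0.1018, 0.3026]
tcp_rot: [180.0, 0.0, -170.2]
wrist_force: [0.1, -0.8, 0.0]
opening: 0.006
finger_force: 0.0
```

```bash
cat > w.py <<'E'
from plant import arm
import numpy as np,cv2,sys
from h import pts
np.set_printoptions(precision=4,suppress=True)
s=arm.camera("wrist"); n=sys.argv[1]
cv2.imwrite(f"pics/{n}.png",s["color"][...,::-1]); np.save(n+".npy",s,allow_pickle=True)
print(s["origin"],s["attitude"],arm.state()["eef_pos"])
X=pts(s); hsv=cv2.cvtColor(s["color"],cv2.COLOR_RGB2HSV)
near=(X[...,0]>0.41)&(X[...,0]<.53)&(abs(X[...,1]-.1)<.1)&(X[...,2]>.035)&(X[...,2]<.05)
for nm,(a,b) in {"orange":(5,22),"blue":(95,125)}.items():
    m=near&(hsv[...,0]>=a)&(hsv[...,0]<=b)&(hsv[...,1]>130)&(hsv[...,2]>70)
    m=cv2.morphologyEx(m.astype(np.uint8),cv2.MORPH_OPEN,np.ones((3,3)))
    if m.sum()==0: print(nm,"none"); continue
    k,l,st,ce=cv2.connectedComponentsWithStats(m); i=1+np.argmax(st[1:,4]); m=l==i
    r=cv2.minAreaRect(X[m][:,:2].astype(np.float32)); print(nm,ce[i],r,np.median(X[m],0))
m=(X[...,2]>.025)&(X[...,2]<.038)&(X[...,0]>.41)&(X[...,0]<.65)&(abs(X[...,1]-.1)<.1)
if m.sum(): print("housing",cv2.minAreaRect(X[m][:,:2].astype(np.float32)))
E
python3 w.py wr1
```

```text
[0.3633 0.0908 0.4654] [-14.1887  -0.0326  99.8624] [0.4285 0.1016 0.3026]
orange [297.5263 190.6404] ((0.4451833665370941, 0.1317610740661621), (0.019225742667913437, 0.010843202471733093), 10.98255729675293) [0.4469 0.1302 0.0421]
blue [233.784 185.016] ((0.45257699489593506, 0.05416851490736008), (0.00833970494568348, 0.022998329252004623), 10.438498497009277) [0.4517 0.054  0.0424]
housing ((0.47002938389778137, 0.09976187348365784), (0.07408542931079865, 0.1302729994058609), 9.826027870178223)
```

View pics/wr1.png

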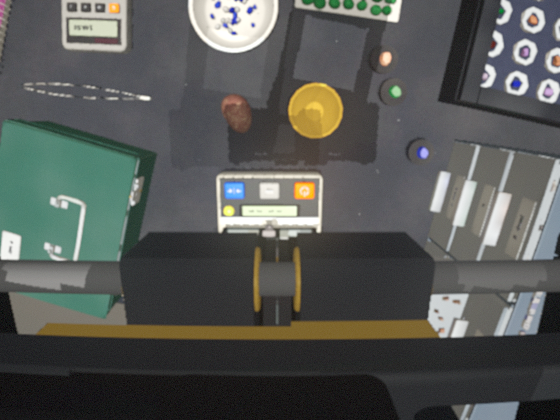

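The wrist view agrees with the top view: orange key at (304,191), grey at (269,190) and blue at (234,190). Origin is about (0.521, 0.1075), yaw 9.8°, lid at about 0.8 rad. I'll go above the raised lid's front part with the fingers shut.

Request:
{"name": "step_arm", "arguments": {
  "steps": [
    [[0, 0, 0], [-0.059, -0.005, 0], -1],
    [[0, 0, 0], [-0.059, -0.005, 0], -1],
    [[0, 0, 0], [0, 0, 0.04], -1],
    [[0, 0, 0], [0, 0, 0.04], -1],
    [[0, 0, 0], [0, 0, 0.03], -1],
    [[0, 0, 0], [0, 0, 0.01], -1],
    [[0, 0, 0], [0, 0, 0], -1],
    [[0, 0, 0], [0, 0, 0], -1],
    [[0, 0, 0], [0, 0, 0], -1],
    [[0, 0, 0], [0, 0, 0], -1]
  ]
}}

```text
time: 3.9
eef_pos: [0.5471, 0.1111, 0.1834]
tcp_rot: [-180.0, 0.1, -170.2]
wrist_force: [0.5, -0.2, -0.3]
opening: 0.005
finger_force: 0.0
```

```bash
python3 - <<'E'
from plant import arm
import cv2
c=arm.camera("side"); cv2.imwrite("pics/s2.png",cv2.resize(c["color"][60:260,200:400][...,::-1],None,fx=2.9,fy=2.9,interpolation=cv2.INTER_CUBIC))
s=arm.state();print(s["eef_pos"],s["wrist_force"])
E
```

```text
[0.54692798 0.11110996 0.18320921] [-0.21540895  0.6366803   0.84049402]
```

View pics/s2.png

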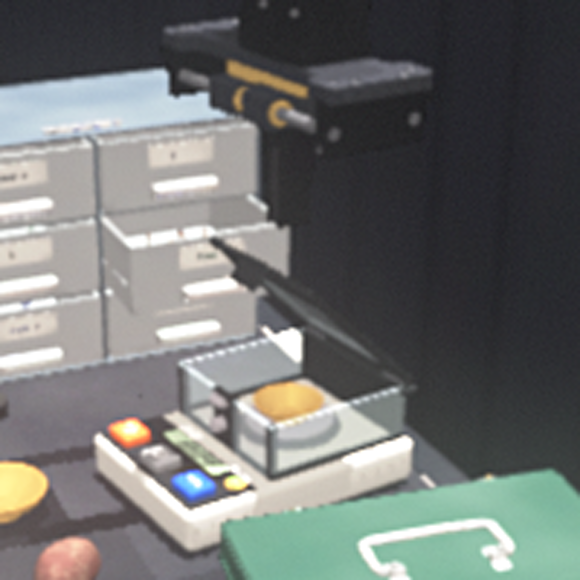

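The shut fingertips hang at (285,222) over the front half of the raised lid, whose front edge is at (225,250). I'll push down along the lid's arc.

Request:
{"name": "step_arm", "arguments": {
  "steps": [
    [[0, 0, 0], [0, 0, 0.02], -1],
    [[0, 0, 0], [0.001, 0, 0.01], -1],
    [[0, 0, 0], [0.009, 0, 0.01], -1],
    [[0, 0, 0], [0.008, 0, 0.01], -1],
    [[0, 0, 0], [0.006, 0, 0.01], -1],
    [[0, 0, 0], [0.004, 0, 0.01], -1],
    [[0, 0, 0], [0.004, 0, 0.01], -1],
    [[0, 0, 0], [0.002, 0, 0.008], -1],
    [[0, 0, 0], [0, 0, 0], -1],
    [[0, 0, 0], [0, 0, 0], -1]
  ]
}}

```text
time: 5.2
eef_pos: [0.5133, 0.1053, 0.0946]
tcp_rot: [-180.0, 0.0, -170.2]
wrist_force: [-0.2, -0.1, 0.4]
opening: 0.004
finger_force: 0.1
```

```bash
python3 - <<'E'
from plant import arm
import cv2
c=arm.camera("side"); cv2.imwrite("pics/s3.png",cv2.resize(c["color"][60:260,200:400][...,::-1],None,fx=2.9,fy=2.9,interpolation=cv2.INTER_CUBIC))
s=arm.state();print(s["eef_pos"],s["wrist_force"],s["ft_torque"])
E
```

```text
[0.5134271  0.10531818 0.09473109] [0.04401742 0.44095167 0.24827495] [0.0328556  0.12851515 0.07262513]
```

View pics/s3.png

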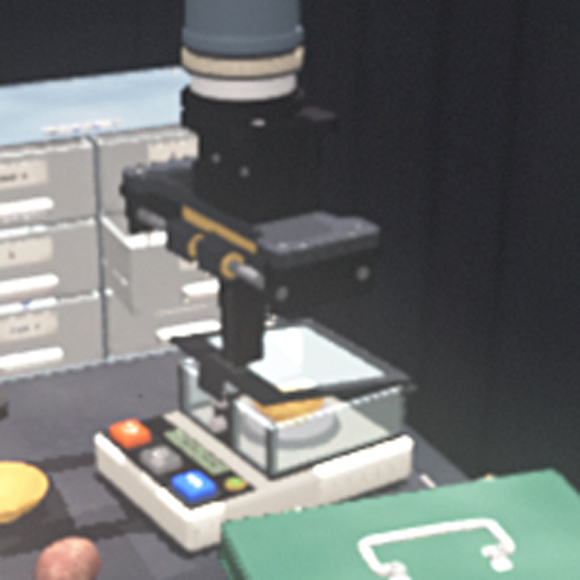

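The lid is nearly shut under the fingertips at (240,355), and the balance hasn't moved. Now I'll press through the catch.

Request:
{"name": "step_arm", "arguments": {
  "steps": [
    [[0, 0, 0], [0.001, 0, 0.003], -1],
    [[0, 0, 0], [0.001, 0, 0.003], -1],
    [[0, 0, 0], [0, 0, 0.003], -1],
    [[0, 0, 0], [0, 0, 0.002], -1],
    [[0, 0, 0], [0, 0, 0.002], -1],
    [[0, 0, 0], [0, 0, 0.001], -1],
    [[0, 0, 0], [0, 0, 0.001], -1],
    [[0, 0, 0], [0, 0, 0], -1],
    [[0, 0, 0], [0, 0, 0], -1],
    [[0, 0, 0], [0, 0, 0], -1]
  ]
}}

```text
time: 6.5
eef_pos: [0.5108, 0.105, 0.0796]
tcp_rot: [180.0, -0.0, -170.2]
wrist_force: [-1.0, -0.7, 1.9]
opening: 0.004
finger_force: 1.1
```

Request:
{"name": "step_arm", "arguments": {
  "steps": [
    [[0, 0, 0], [0, 0, 0.001], -1],
    [[0, 0, 0], [0, 0, 0], -1],
    [[0, 0, 0], [0, 0, 0.001], -1],
    [[0, 0, 0], [0, 0, 0], -1],
    [[0, 0, 0], [0, 0, 0.0005], -1],
    [[0, 0, 0], [0, 0, 0], -1],
    [[0, 0, 0], [0, 0, 0], -1],
    [[0, 0, 0], [0, 0, 0], -1],
    [[0, 0, 0], [0, 0, 0], -1],
    [[0, 0, 0], [0, 0, 0], -1]
  ]
}}

```text
time: 7.75
eef_pos: [0.5108, 0.105, 0.0788]
tcp_rot: [-180.0, 0.0, -170.2]
wrist_force: [-4.8, -0.8, 16.0]
opening: 0.003
finger_force: 8.0
```

It's on a hard stop at 16 N. I'll lift off and move over the power key, then check that the lid holds.

Request:
{"name": "step_arm", "arguments": {
  "steps": [
    [[0, 0, 0], [0, 0, -0.005], -1],
    [[0, 0, 0], [0, 0, -0.03], -1],
    [[0, 0, 0], [0, 0, -0.04], -1],
    [[0, 0, 0], [0.031, 0.021, 0], -1],
    [[0, 0, 0], [0.0315, 0.0215, 0], -1],
    [[0, 0, 0], [0, 0, 0], -1],
    [[0, 0, 0], [0, 0, 0], -1],
    [[0, 0, 0], [0, 0, 0], -1],
    [[0, 0, 0], [0, 0, 0], -1],
    [[0, 0, 0], [0, 0, 0], -1]
  ]
}}

```text
time: 9.0
eef_pos: [0.4428, 0.1361, 0.1519]
tcp_rot: [-180.0, 0.0, -170.3]
wrist_force: [-0.7, 0.3, 0.3]
opening: 0.009
finger_force: 0.0
```

```bash
python3 w.py wr2; python3 - <<'E'
from plant import arm
import cv2,numpy as np
from h import pts
c=arm.camera("side"); a=cv2.resize(c["color"][110:250,210:360][...,::-1],None,fx=2.6,fy=2.6,interpolation=cv2.INTER_CUBIC)
w=np.load("wr2.npy",allow_pickle=True).item()["color"][...,::-1]
w=cv2.resize(w,(400,300)); b=np.zeros((a.shape[0],400,3),np.uint8); b[:300]=w
cv2.imwrite("pics/s4.png",np.hstack([a,b]))
s=arm.state();print(s["eef_pos"],s["wrist_force"])
c=arm.camera("top");P=pts(c)
for q in [(160,245),(180,245),(183,262),(170,280)]: print(P[q])
E
```

```text
[0.3776 0.1253 0.3147] [-14.1882  -0.0284  99.737 ] [0.4426 0.1361 0.1519]
orange [278.4656 202.7038] ((0.44433510303497314, 0.138396218419075), (0.02145947888493538, 0.0246374923735857), 9.292340278625488) [0.4422 0.1375 0.0423]
blue [172.635  203.0802] ((0.45787733793258667, 0.05578691512346268), (0.01984085887670517, 0.0243783351033926), 9.653768539428711) [0.4553 0.0569 0.0423]
housing ((0.4571722447872162, 0.09761524200439453), (0.04883332923054695, 0.13024789094924927), 9.265457153320312)
[0.44254703 0.13614256 0.15194324] [0.24870703 0.16058901 0.3501083 ]
[0.57341007 0.1442804  0.07861989]
[0.47987129 0.10603585 0.46994299]
[0.4746947  0.08382566 0.48145715]
[0.55012456 0.06385005 0.07834997]
```

View pics/s4.png

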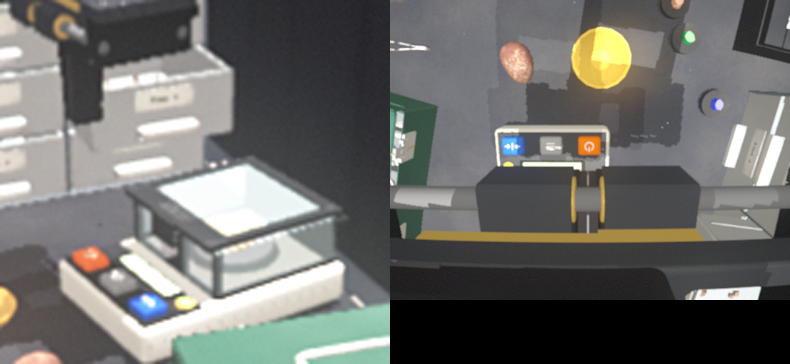

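The lid is shut and level (top face at 0.078 m on both sides), the bowl is inside, and the keys are at orange (0.444,0.138) and blue (0.458,0.056), 84 mm apart as they should be. Now the power key.

Request:
{"name": "step_arm", "arguments": {
  "steps": [
    [[0, 0, 0], [-0.002, 0.002, 0.04], -1],
    [[0, 0, 0], [0, 0, 0.04], -1],
    [[0, 0, 0], [0, 0, 0.02], -1],
    [[0, 0, 0], [0, 0, 0.004], -1],
    [[0, 0, 0], [0, 0, 0.003], -1],
    [[0, 0, 0], [0, 0, 0.003], -1],
    [[0, 0, 0], [0, 0, 0.002], -1],
    [[0, 0, 0], [0, 0, 0.001], -1],
    [[0, 0, 0], [0, 0, 0.001], -1],
    [[0, 0, 0], [0, 0, 0], -1]
  ]
}}

```text
time: 10.4
eef_pos: [0.4447, 0.1387, 0.0384]
tcp_rot: [-180.0, 0.1, -170.2]
wrist_force: [1.1, 0.6, 3.7]
opening: 0.006
finger_force: 2.0
```

Request:
{"name": "step_arm", "arguments": {
  "steps": [
    [[0, 0, 0], [0, 0, 0.001], -1],
    [[0, 0, 0], [0, 0, 0.0005], -1],
    [[0, 0, 0], [0, 0, 0], -1],
    [[0, 0, 0], [0, 0, 0], -1],
    [[0, 0, 0], [0, 0, 0], -1],
    [[0, 0, 0], [0, 0, 0], -1],
    [[0, 0, 0], [0, 0, 0], -1],
    [[0, 0, 0], [0, 0, 0], -1],
    [[0, 0, 0], [0, 0, 0], -1],
    [[0, 0, 0], [0, 0, 0], -1]
  ]
}}

```text
time: 11.65
eef_pos: [0.4447, 0.1386, 0.038]
tcp_rot: [-180.0, 0.1, -170.2]
wrist_force: [0.1, -0.3, 16.8]
opening: 0.003
finger_force: 8.2
```

It bottomed at 16.8 N. I'll release and cross to the tare key, lifted clear of the grey one.

Request:
{"name": "step_arm", "arguments": {
  "steps": [
    [[0, 0, 0], [0, 0, -0.005], -1],
    [[0, 0, 0], [0, 0, -0.02], -1],
    [[0, 0, 0], [0, 0, -0.02], -1],
    [[0, 0, 0], [0.001, -0.042, 0], -1],
    [[0, 0, 0], [0, -0.042, 0], -1],
    [[0, 0, 0], [0, 0, 0], -1],
    [[0, 0, 0], [0, 0, 0], -1],
    [[0, 0, 0], [0, 0, 0.02], -1],
    [[0, 0, 0], [0, 0, 0.01], -1],
    [[0, 0, 0], [0, 0, 0], -1]
  ]
}}

```text
time: 12.9
eef_pos: [0.4562, 0.0565, 0.0508]
tcp_rot: [180.0, -0.1, -170.2]
wrist_force: [-0.7, -0.3, 0.6]
opening: 0.007
finger_force: 0.0
```

Request:
{"name": "step_arm", "arguments": {
  "steps": [
    [[0, 0, 0], [-0.001, 0, 0.004], -1],
    [[0, 0, 0], [0, 0, 0.003], -1],
    [[0, 0, 0], [0, 0, 0.002], -1],
    [[0, 0, 0], [0, 0, 0.002], -1],
    [[0, 0, 0], [0, 0, 0.001], -1],
    [[0, 0, 0], [0, 0, 0.001], -1],
    [[0, 0, 0], [0, 0, 0.0005], -1],
    [[0, 0, 0], [0, 0, 0], -1],
    [[0, 0, 0], [0, 0, 0], -1],
    [[0, 0, 0], [0, 0, 0], -1]
  ]
}}

```text
time: 14.15
eef_pos: [0.4583, 0.0558, 0.0383]
tcp_rot: [-180.0, 0.0, -170.2]
wrist_force: [0.0, -0.2, 4.9]
opening: 0.005
finger_force: 2.7
```

Request:
{"name": "step_arm", "arguments": {
  "steps": [
    [[0, 0, 0], [0, 0, 0.001], -1],
    [[0, 0, 0], [0, 0, 0], -1],
    [[0, 0, 0], [0, 0, 0], -1],
    [[0, 0, 0], [0, 0, 0], -1],
    [[0, 0, 0], [0, 0, -0.005], -1],
    [[0, 0, 0], [0, 0, -0.02], -1],
    [[0, 0, 0], [0, 0, -0.05], -1],
    [[0, 0, 0], [0, 0, -0.05], -1],
    [[0, 0, 0], [0, 0, 0], -1],
    [[0, 0, 0], [0, 0, 0], -1]
  ]
}}

```text
time: 15.4
eef_pos: [0.4575, 0.0558, 0.1616]
tcp_rot: [180.0, -0.1, -170.2]
wrist_force: [-0.2, 0.0, -0.3]
opening: 0.006
finger_force: 0.0
```

```bash
python3 w.py wr3; python3 - <<'E'
from plant import arm
import cv2,numpy as np
c=arm.camera("side"); a=cv2.resize(c["color"][110:250,210:360][...,::-1],None,fx=2.6,fy=2.6,interpolation=cv2.INTER_CUBIC)
w=cv2.resize(np.load("wr3.npy",allow_pickle=True).item()["color"][...,::-1],(400,300)); b=np.zeros((a.shape[0],400,3),np.uint8); b[:300]=w
cv2.imwrite("pics/s5.png",np.hstack([a,b]))
E
```

```text
[0.3926 0.045  0.3244] [-14.1234  -0.0423  99.7661] [0.4571 0.0559 0.161 ]
orange [378.0141 198.7381] ((0.4435446262359619, 0.13890540599822998), (0.019681543111801147, 0.02604210190474987), 9.640199661254883) [0.4421 0.1356 0.0423]
blue [274.8108 198.1911] ((0.4577215015888214, 0.055016156286001205), (0.019103065133094788, 0.02265915833413601), 9.743786811828613) [0.4548 0.0542 0.0425]
housing ((0.4591996371746063, 0.09805494546890259), (0.05304817110300064, 0.13021555542945862), 10.113683700561523)
```

View pics/s5.png

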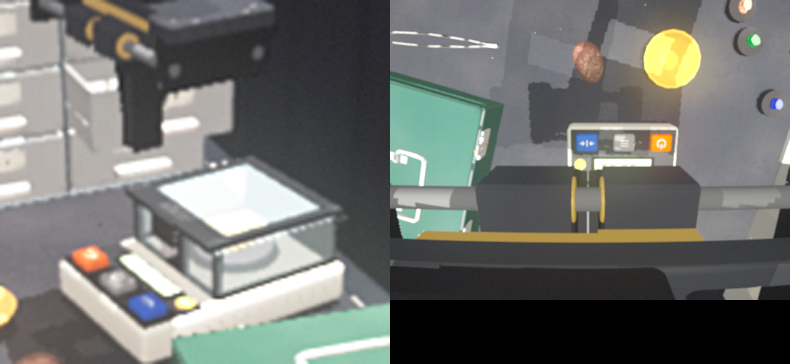

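Both keys are back up (tops at 0.042 m), the lid is still shut, the balance hasn't moved, and the robot is touching nothing. I'm handing in.

```bash
python3 -c "
from plant import arm
print(arm.sign_off())"
```

```text
the job is handed in; nothing more can be done
None
```

I pushed the shield down to its stop, and it stayed shut once I lifted off. I then pressed the orange power key and the blue tare key right down, in that order, and let each up. The bowl is still on its pan, the balance hasn't moved, and the job is handed in at about 15.5 s; no verdict came back.

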